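# Seat a wire reel in the unwinding stand

## Task

Lift the wire reel out of the wooden cradle and lower its axle into the two open slots of the unwinding stand, then press it gently past the spring plungers until both axle ends sit fully home on the slot floors, and let go. Feel for the floors, since the bracket may be clamped at any height: do not drop the reel, and never load the stand with more than 30 N. Leave the other things on the bench where they are.

Things in the scene. Friction and masses are not known exactly. Their poses are not given: they have to be found in the camera images.
- reel: Full white plastic wire spool fixed on a steel axle, one rigid piece, 0.27 to 0.53 kg. Origin: middle of the axle; own y axis along it, ends alike. Flanges 62 mm in diameter, 44 mm over their outer faces; winding 52 mm in diameter. Axle 8 mm in diameter, 148 mm long. Brass collars 14 mm in diameter, 46.5 to 52.5 mm either side of the middle. Starts level in the cradle, axle 41 mm above the bench.
- axle_a (a point): Point on the axle's centre line 60 mm from the reel's middle on its own +y side; seated, it lies over a slot floor.
- axle_b (a point): The same on the -y side. Either end may go in either slot.
- stand: Unwinding stand screwed to the bench: grey base 110 x 168 x 12 mm with two dark uprights, 66 mm high, and between them an aluminium U bracket clamped with two black knobs at any height. Origin: centre of the base's underside; own y axis along the seated axle. The seated axle line is 72 to 100 mm above the bench, level; this height is not measured. The bracket holds firm under load.
- slot_p (a point): Point on the base's top, 12 mm above the bench, right under the slot at the stand's y = +60 mm. Each slot is cut down from the top of a bracket cheek (44 mm wide, 10 mm thick; inner faces 110 mm apart, so the collars have 2.5 mm play each way). Slot: 10 mm wide, 22 mm deep, the top 6 mm flared at 45 degrees to 22 mm. Seated, the axle line is 18 mm below the cheek tops, 42 mm above the crossbar.
- slot_n (a point): The same under the slot at y = -60 mm. In each slot two facing spring plungers with round noses stop the axle 8 mm above its seat. Pressing the reel past all four takes about 10 to 17 N in all, its own weight included; from 4 mm above the seat down they no longer resist. Then the slot floors are hard: each millimetre too far costs 10 N or more.
- cradle: Wooden board 100 x 80 x 8 mm, fixed to the bench, with two dowels along its own y axis on which the spool's flanges rest. Origin: centre of its underside.
- pliers: Bystander: green-handled pliers lying on the bench, about 150 x 60 x 14 mm, nose along own +x; origin on the bench near the middle.
- bead_jar: Bystander: small clear jar with a metal lid, 44 mm in diameter, 55 mm high; origin: centre of its underside.
- power_bank: Bystander: white rounded slab 75 x 130 x 20 mm, long side along own y; origin: centre of its underside.
- flat_spool: Bystander: small white spool lying flat, 54 mm in diameter, 22 mm high; origin: centre of its underside.
Mind the look-alikes: they are no part of the job. Leave any blue or purple look-alike of the reel alone.

How it is judged:
By the outcome, as a careful person would: the job done as asked, in the order asked, and still so for the second after the job is handed in, with the robot touching nothing.
It also fails if it takes over 51 s, if anything falls off the work surface, if the arm or the gripper's body presses on something with over 40 N, if the wrist force passes 120 N, or if a joint passes its speed limit or range.

## Robot

A 7-joint arm with a two-finger parallel gripper is mounted at the origin on the work surface. World frame = base frame: x ahead of the robot, y to its left, z up, the work surface at z = 0. Lengths are in m, angles in rad, forces in N, time in s.
With the tool pointing down it reaches from about 0.4 to 0.85 m from the base axis. Payload 4.5 kg.
Tool frame: the origin (TCP) lies where the fingers leave the gripper's body, on its centre line; the fingertips stand 64 mm ahead of it and the grasp point (between the pads) lies 45 mm ahead of it; z points along the fingers, y is the line along which they close (so a half turn about z gives the same grasp; the last joint's range is limited). The gripper opens to 88 mm and grips with 3 to 60 N. Pads are 18 mm wide; open, the fingers measure 123 mm over their backs; the gripper's body (75 mm by 187 mm) begins 45 mm behind the grasp point.
Start: joints at [1.216, 0.689, -0.195, 1.565, 0.157, 0.902, -0.215], TCP at [0.237, -0.578, 0.303] pointing down, gripper open.
Joint ranges: [-3.01, 3.01], [-0.46, 2.08], [-1.47, 1.51], [0.13, 2.56], [-1, 4.14], [0.04, 2.09], [-2.66, 2.66]. Speed limits (rad/s): [2.57, 2.57, 3.14, 3.14, 3.14, 3.14, 3.14].

## Interface

Orientations are given as a unit quaternion [x, y, z, w].
In Python, from plant import r gives the robot as it stands.
- The arm moves only by the tool play_rows, never from a script. Its arguments are lists of equal length, an entry for each row: "translation": the shift along the tool's x, y, z in m, a list of three; "delta_rot": the turn, a rotation vector about the tool's x, y, z in degrees, a list of three; "grip": the opening, from -1 (shut) to 1 (fully open). In form: {"translation": [[x, y, z], ...], "delta_rot": [[rx, ry, rz], ...], "grip": [grip, ...]}. A call has 1 to 20 rows; each row shifts and turns the commanded pose from where the row before left it, along the tool's axes as they then stand; what a row does not reach is not made up. A row lasts 1/8 s, in which the tool goes at most 62.5 mm and 10.7 degrees, less where a joint would pass 70% of its speed; a pose out of reach is approached as far as the arm can. A call with a gripper value outside its range is refused whole. The fingers move at their own pace and stop on an object; "squeeze" is the grip in N (left out, the last holds). Time passes only in rows, so rows that do not move let the fingers close. It gives the time, the measured TCP pose, the force, the opening and the grip force at its end, in the units of the state.
- r.get_state(): the state, without advancing time (a new reading comes with each control period).
- r.snapshot(name): name is "scene" or "top" or "wrist"; returns the picture (420x560x3 uint8, blue, green, red); there is no depth.
- r.get_calibration(name): a dict with "intrinsics" (3x3 intrinsics, pixels), "eye" and "rotation" of the camera in the world. Camera axes: x right, y up, looking along -z (the intrinsics and any distortion apply to the point x, -y, -z); pixel columns grow to the right and rows downward; lengths in m; the calibration is good to about 2 mm. A picture is of the moment at which its call begins: read the wrist's pose just before it. get_calibration takes no time and is no camera call; for the wrist camera it gives the pose at the moment of the call.
- r.finish_job(): hands the job in; it is judged then, once.
Trained networks look in the newest picture that a camera, given by its name, has taken for a name from the list of things; names that differ only in an ending like _2 or _b are one class to them, and where a whole thing is asked for, a point or a joint stands for the part that bears it (a point fixed in the world has none). Each returns a list of dicts, best first, with "confidence" (0 to 1); they miss things now and then, are a little off and sometimes report something else, mostly with a low value. They report only what shows in the picture. A call takes as long as a camera call. They do not tell look-alikes from the thing itself.
- r.look_for(camera, target): "point" ([x, y, z] in m, in world coordinates, good to about 4 mm: the middle of the surface that is visible of it).
- r.silhouettes(camera, target): "pixels" (420x560 bool, what is visible of it).
The state is a dict: "clock": time; "q": joint angles; "qd": joint speeds; "joint_torque": joint torques, N m; "tool_pos": TCP position; "eef_rot": TCP orientation; "contact_force": force on the tool from outside, world axes, zero at the start; "moment": the same for the moment, N m; "opening": opening from 0.0 (shut) to 1.0 (fully open); "finger_force": force on a finger pad.
Only numpy, scipy, OpenCV 4.12 (cv2) and the standard library are available. Lean on these libraries where they do the work, as an engineer would, in place of code of your own. Each camera call takes 0.05 s, during which the arm holds its last target. There are 200 camera calls.

## Working session

There is one attempt and no reset: what is moved stays moved. The work goes in short steps, Python scripts to look and compute and a tool call to move; the robot and the scene stay as the last step left them, time stands still between calls to the robot, and variables do not carry over. Pictures are saved under pics/ and viewed, at most 10 in all, crops included, and the job is handed in when it is done.

Besides the shell and the picture viewer there is one more tool, called after ">>>" in YAML: its name, and indented under it one key for each argument. play_rows: Moves the arm, as the interface text tells. Its arguments: {"type":"object","properties":{"translation":{"type":"array","items":{"type":"array","items":{"type":"number"}}},"delta_rot":{"type":"array","items":{"type":"array","items":{"type":"number"}}},"grip":{"type":"array","items":{"type":"number"}},"squeeze":{"type":"number"}},"required":["translation","delta_rot","grip"]}

```bash
mkdir -p pics; ls; cat > h.py <<'E'
import numpy as np, cv2
from plant import r
def proj(c,P):
    K=np.array(c["intrinsics"]);R=np.array(c["rotation"]);e=np.array(c["eye"])
    p=(np.atleast_2d(P)-e)@R; p=p*[1,-1,-1]; u=p@K.T
    return u[:,:2]/u[:,2:]
def ray(c,uv):
    K=np.array(c["intrinsics"]);R=np.array(c["rotation"])
    d=np.linalg.solve(K,[uv[0],uv[1],1.])*[1,-1,-1]; d=R@d
    return np.array(c["eye"]),d/np.linalg.norm(d)
def onz(c,uv,z):
    e,d=ray(c,uv); return e+d*(z-e[2])/d[2]
def tri(*cu):
    A=0;b=0
    for c,uv in cu:
        e,d=ray(c,uv);M=np.eye(3)-np.outer(d,d);A=A+M;b=b+M@e
    return np.linalg.solve(A,b)
E
python3 - <<'E'
from h import *
np.set_printoptions(precision=4,suppress=True)
s=r.get_state();print(s)
for n in("scene","top"):
    im=r.snapshot(n);cv2.imwrite(f"pics/{n}0.png",im)
    c=r.get_calibration(n);print(n,c)
    for t in("reel","axle_a","axle_b","stand","slot_p","slot_n","cradle","flat_spool","pliers","bead_jar","power_bank"):
        print(t,[(np.round(d["point"],3),round(d["confidence"],2),np.round(proj(c,d["point"])[0])) for d in r.look_for(n,t)][:4])
E
```

```text
pics
{'clock': 0.0, 'q': array([ 1.2158,  0.69  , -0.1945,  1.5663,  0.1573,  0.9025, -0.2151]), 'qd': array([-0.0004,  0.002 , -0.0013,  0.0008,  0.0008, -0.0019, -0.0024]), 'joint_torque': array([ -0.0003, -52.7549,  -1.267 , -15.3425,  -0.0526,   0.0067,
         0.0002]), 'tool_pos': array([ 0.2367, -0.5779,  0.3019]), 'eef_rot': array([ 0.9812,  0.1932, -0.0002, -0.0009]), 'contact_force': array([ 0.536 ,  0.038 , -0.2878]), 'moment': array([ 0.0165, -0.0015, -0.0472]), 'finger_force': 0.0, 'opening': 0.9984037862032529}
scene {'intrinsics': array([[424.1285,   0.    , 278.3397],
       [  0.    , 424.1285, 207.3739],
       [  0.    ,   0.    ,   1.    ]]), 'eye': array([ 0.9618, -0.3186,  0.6847]), 'rotation': array([0.2794, 0.1472, 0.4594, 0.8302])}Traceback (most recent call last):
  File "<stdin>", line 8, in <module>
  File "h.py", line 5, in proj
    p=(np.atleast_2d(P)-e)@R; p=p*[1,-1,-1]; u=p@K.T
      ~~~~~~~~~~~~~~~~~~~~^~
ValueError: matmul: Input operand 1 has a mismatch in its core dimension 0, with gufunc signature (n?,k),(k,m?)->(n?,m?) (size 4 is different from 3)
```

```bash
sed -i 's/R=np.array(c\["rotation"\])/R=Rot.from_quat(c["rotation"]).as_matrix()/; 1a from scipy.spatial.transform import Rotation as Rot' h.py
python3 - <<'E'
from h import *
np.set_printoptions(precision=4,suppress=True)
for n in("scene","top"):
    im=r.snapshot(n);cv2.imwrite(f"pics/{n}0.png",im)
    c=r.get_calibration(n);print(n,c["eye"],c["rotation"])
    for t in("reel","axle_a","axle_b","stand","slot_p","slot_n","cradle","flat_spool","power_bank"):
        print(t,[(np.round(d["point"],3),round(d["confidence"],2),np.round(proj(c,d["point"])[0])) for d in r.look_for(n,t)][:4])
print(r.get_state()["clock"])
E
```

```text
scene [ 0.9618 -0.3186  0.6847] [0.2794 0.1472 0.4594 0.8302]
reel [(array([ 0.346, -0.285,  0.041]), 0.96, array([122., 183.])), (array([ 0.559, -0.173,  0.055]), 0.72, array([222., 231.])), (array([ 0.555, -0.354,  0.047]), 0.62, array([125., 280.]))]
axle_a [(array([ 0.556, -0.35 ,  0.046]), 0.81, array([127., 280.])), (array([ 0.554, -0.171,  0.052]), 0.78, array([222., 229.])), (array([ 0.344, -0.282,  0.039]), 0.78, array([123., 183.]))]
axle_b [(array([ 0.556, -0.35 ,  0.046]), 0.81, array([127., 280.])), (array([ 0.554, -0.171,  0.052]), 0.78, array([222., 229.])), (array([ 0.344, -0.282,  0.039]), 0.78, array([123., 183.]))]
stand [(array([0.563, 0.189, 0.012]), 0.81, array([376., 169.]))]
slot_p [(array([0.558, 0.182, 0.014]), 0.86, array([372., 168.]))]
slot_n [(array([0.558, 0.182, 0.014]), 0.86, array([372., 168.]))]
cradle [(array([ 0.565, -0.189,  0.007]), 0.79, array([218., 251.]))]
flat_spool [(array([ 0.428, -0.005,  0.028]), 0.81, array([265., 159.]))]
power_bank [(array([ 0.813, -0.073,  0.017]), 0.84, array([352., 327.]))]
top [ 0.467  -0.0483  0.9497] [-0.045   
[... 383 characters left out ...]
.62, array([385., 331.]))]
axle_b [(array([ 0.536, -0.167,  0.062]), 0.97, array([329., 231.])), (array([ 0.538, -0.35 ,  0.048]), 0.83, array([417., 230.])), (array([ 0.338, -0.274,  0.05 ]), 0.62, array([385., 331.]))]
stand [(array([0.554, 0.191, 0.014]), 0.86, array([157., 227.]))]
slot_p [(array([0.552, 0.196, 0.012]), 0.55, array([155., 228.]))]
slot_n [(array([0.552, 0.196, 0.012]), 0.55, array([155., 228.]))]
cradle [(array([ 0.531, -0.17 ,  0.007]), 0.95, array([327., 236.])), (array([ 0.542, -0.165,  0.058]), 0.4, array([327., 229.]))]
flat_spool [(array([0.42 , 0.001, 0.022]), 0.58, array([247., 290.]))]
power_bank [(array([ 0.8  , -0.068,  0.015]), 0.73, array([277., 114.]))]
1.1
```

View pics/scene0.png

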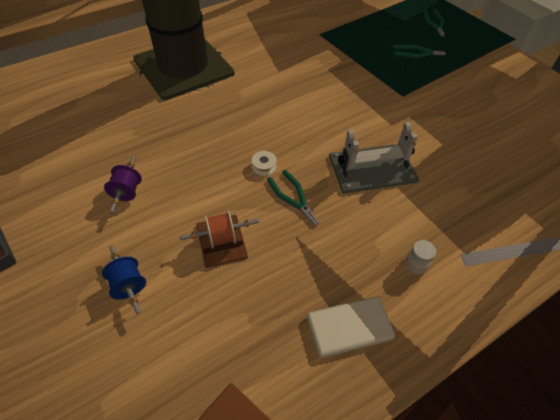

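View pics/top0.png

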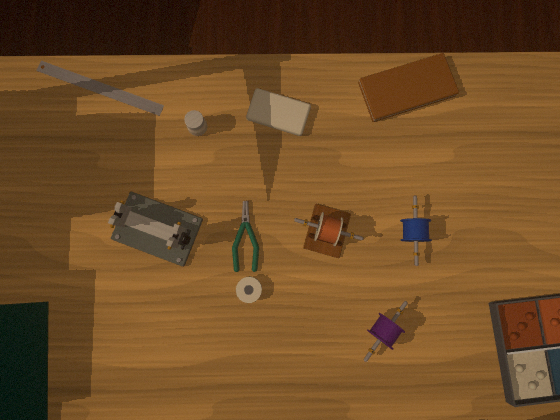

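```bash
python3 - <<'E'
from h import *
T=cv2.imread("pics/top0.png");S=cv2.imread("pics/scene0.png")
f=lambda I,x,y:cv2.convertScaleAbs(cv2.resize(I[y:y+75,x:x+100],(400,300),interpolation=cv2.INTER_CUBIC),alpha=1.5)
cv2.imwrite("pics/crops.png",np.vstack([np.hstack([f(T,280,192),f(T,107,190)]),np.hstack([f(S,170,200),f(S,325,118)])]))
E
```

```text
(no output)
```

View pics/crops.png

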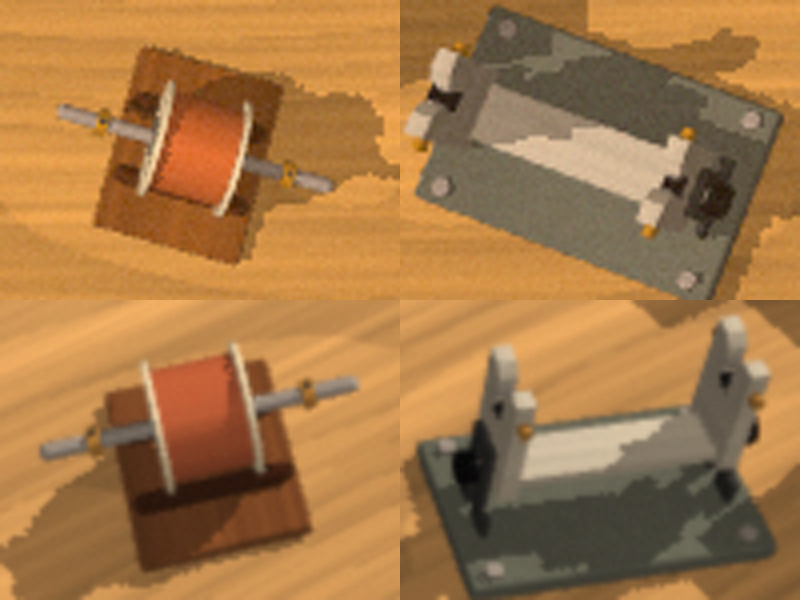

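```bash
python3 - <<'E'
from h import *
np.set_printoptions(precision=4,suppress=True)
T=r.get_calibration("top");S=r.get_calibration("scene")
g=lambda x,y,ox,oy:(ox+(x+.5)/4-.5,oy+(y+.5)/4-.5)
A=tri((T,g(62,110,280,192)),(S,g(45,152,170,200)))
B=tri((T,g(332,186,280,192)),(S,g(355,84,170,200)))
print("axle",A,B,np.linalg.norm(A-B),(A+B)/2,np.degrees(np.arctan2(*(A-B)[1::-1])))
# reprojection check
for P in(A,B):print(proj(T,P),proj(S,P))
cs=[onz(T,g(x-400,y,107,190),.012) for x,y in((495,5),(782,115),(712,300),(415,195))]
print("base",np.array(cs),np.mean(cs,0))
for a,b in((0,1),(1,2),(2,3),(3,0)):d=cs[a]-cs[b];print(np.linalg.norm(d),np.degrees(np.arctan2(d[1],d[0])))
bol=[onz(T,g(x-400,y,107,190),.014) for x,y in((508,28),(752,120),(687,281),(440,187))]
print("bolts",np.array(bol),np.mean(bol,0))
s=r.get_state();w=r.get_calibration("wrist")
Rt=Rot.from_quat(s["eef_rot"]);print("tool",Rt.as_matrix(),"cam in tool",Rt.inv().apply(np.array(w["eye"])-s["tool_pos"]),(Rt.inv()*Rot.from_quat(w["rotation"])).as_matrix(),w["intrinsics"][0])
E
```

```text
axle [ 0.5473 -0.1706  0.0492] [ 0.5596 -0.1726  0.1068] 0.05897500987331445 [ 0.5535 -0.1716  0.078 ] 170.78608302132312
[[329.4831 226.3959]] [[220.4959 227.481 ]]
[[334.3068 217.2846]] [[219.5249 213.883 ]]
base [[0.6326 0.2495 0.012 ]
 [0.5713 0.0953 0.012 ]
 [0.4742 0.1312 0.012 ]
 [0.5314 0.2884 0.012 ]] [0.5524 0.1911 0.012 ]
0.16587112017741293 68.30950211902713
0.10353175909114692 -20.253932456345527
0.16734274309248862 -109.9711442255685
0.108526776309308 158.9426627452191
bolts [[0.6197 0.2415 0.014 ]
 [0.5686 0.1109 0.014 ]
 [0.4842 0.144  0.014 ]
 [0.5353 0.2747 0.014 ]] [0.552  0.1928 0.014 ]
tool [[ 0.9253  0.3791  0.0001]
 [ 0.3791 -0.9253 -0.0001]
 [ 0.      0.0001 -1.    ]] cam in tool [ 0.0657 -0.0004 -0.0819] [[ 0.0003  0.967   0.2547]
 [ 1.     -0.     -0.0012]
 [-0.0011  0.2547 -0.967 ]] [292.1981   0.     274.8843]
```

```bash
cat >> h.py <<'E'
np.set_printoptions(precision=4,suppress=True)
def goto(P,yaw):  # tool y axis at angle yaw (deg), pointing down; prints needed tool-frame shift and rotvec
    s=r.get_state();Rt=Rot.from_quat(s["eef_rot"]);y=np.radians(yaw)
    Y=np.array([np.cos(y),np.sin(y),0]);Z=np.array([0,0,-1.]);X=np.cross(Y,Z)
    Rg=Rot.from_matrix(np.c_[X,Y,Z])
    print("shift mm",1e3*Rt.inv().apply(P-s["tool_pos"]),"rot deg",np.degrees((Rt.inv()*Rg).as_rotvec()),"F",s["contact_force"],"t",s["clock"],"pos",s["tool_pos"],"q",s["q"])
E
python3 - <<'E'
from h import *
T=r.get_calibration("top");S=r.get_calibration("scene")
g=lambda x,y,ox,oy:(ox+(x+.5)/4-.5,oy+(y+.5)/4-.5)
A=tri((T,g(62,110,280,192)),(S,g(355,84,170,200)))
B=tri((T,g(332,186,280,192)),(S,g(45,152,170,200)))
yaw=np.degrees(np.arctan2(*(A-B)[1::-1]))
C=(A+B)/2
print("axle",A,B,np.linalg.norm(A-B),C,yaw)
for P,u,v in((A,g(62,110,280,192),g(355,84,170,200)),(B,g(332,186,280,192),g(45,152,170,200))):print(proj(T,P)-u,proj(S,P)-v)
goto(np.array([C[0],C[1],.25]),yaw);goto(np.array([C[0],C[1],.25]),yaw-180)
E
```

```text
axle [ 0.5642 -0.1013  0.0391] [ 0.5231 -0.2393  0.0398] 0.1439100907754804 [ 0.5437 -0.1703  0.0395] 73.42017309230715
[[0.067  0.0351]] [[ 0.0843 -0.0039]]
[[-0.1182 -0.0476]] [[-0.1466  0.0031]]
shift mm [ 438.5134 -261.3421   52.7271] rot deg [   0.0044    0.0076 -141.14  ] F [0.3613 1.0272 0.3646] t 1.1 pos [ 0.237  -0.5784  0.3027] q [ 1.2158  0.6891 -0.1946  1.5653  0.1573  0.9025 -0.2151]
shift mm [ 438.5134 -261.3421   52.7271] rot deg [ 0.0059 -0.0034 38.86  ] F [0.3613 1.0272 0.3646] t 1.1 pos [ 0.237  -0.5784  0.3027] q [ 1.2158  0.6891 -0.1946  1.5653  0.1573  0.9025 -0.2151]
```

>>> play_rows:
  translation:
    - [0.04,-0.024,0.005]
    - [0.04,-0.024,0.005]
    - [0.04,-0.024,0.005]
    - [0.04,-0.024,0.005]
    - [0.04,-0.024,0.005]
    - [0.04,-0.024,0.005]
    - [0.04,-0.024,0.005]
    - [0.04,-0.024,0.005]
    - [0.04,-0.024,0.005]
    - [0.04,-0.024,0.005]
    - [0.039,-0.021,0.003]
    - [0,0,0]
    - [0,0,0]
    - [0,0,0]
    - [0,0,0]
    - [0,0,0]
    - [0,0,0]
  delta_rot:
    - [0,0,0]
    - [0,0,0]
    - [0,0,0]
    - [0,0,0]
    - [0,0,0]
    - [0,0,0]
    - [0,0,0]
    - [0,0,0]
    - [0,0,0]
    - [0,0,0]
    - [0,0,0]
    - [0,0,9.7]
    - [0,0,9.7]
    - [0,0,9.7]
    - [0,0,9.8]
    - [0,0,0]
    - [0,0,0]
  grip: [0.5,0.5,0.5,0.5,0.5,0.5,0.5,0.5,0.5,0.5,0.5,0.5,0.5,0.5,0.5,0.5,0.5]
  squeeze: 40

```text
clock: 3.22
tool_pos: [0.5443, -0.1703, 0.2498]
eef_rot: [0.99, -0.143, 0.0, -0.0]
contact_force: [0.4, -0.3, 0.1]
opening: 0.752
finger_force: 0.0
```

```bash
python3 - <<'E'
from h import *
goto(np.array([.5437,-.1703,.25]),-106.58)
c=r.get_calibration("wrist");print(c)
im=r.snapshot("wrist");cv2.imwrite("pics/w1.png",cv2.convertScaleAbs(im,alpha=1.4))
m=r.silhouettes("wrist","reel");print([(d["confidence"],d["pixels"].sum(),np.argwhere(d["pixels"]).mean(0)[::-1]) for d in m])
u=Rot.from_euler("z",0);d=np.array([np.cos(np.radians(73.42)),np.sin(np.radians(73.42)),0])
C=np.array([.5437,-.1703,.041])
for k in(-74,-49.5,0,49.5,74):print(k,proj(c,C+d*k/1e3))
E
```

```text
shift mm [-0.6155  0.1559 -0.2384] rot deg [-0.0029 -0.0105  0.1315] F [ 0.4176 -0.2932  0.0504] t 3.225 pos [ 0.5443 -0.1703  0.2498] q [ 0.1689  0.6874  0.0908  1.7969 -0.0939  0.6613 -1.5446]
{'intrinsics': array([[292.1981,   0.    , 274.8843],
       [  0.    , 292.1981, 206.2102],
       [  0.    ,   0.    ,   1.    ]]), 'eye': array([ 0.6072, -0.1881,  0.3317]), 'rotation': array([ 0.077 , -0.1022,  0.7943, -0.5939])}
[(0.96, np.int64(4224), array([450.6212, 147.3554])), (0.7, np.int64(3131), array([274.5503, 197.4382]))]
-74 [[347.9985 196.57  ]]
-49.5 [[323.9823 196.5128]]
0 [[275.4406 196.3972]]
49.5 [[226.8734 196.2815]]
74 [[202.8256 196.2242]]
```

View pics/w1.png

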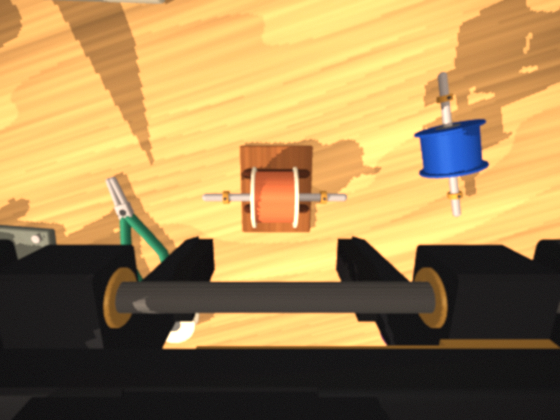

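>>> play_rows:
  translation:
    - [-0.0015,0,0.025]
    - [0,0,0.03]
    - [0,0,0.03]
    - [0,0,0.025]
    - [0,0,0.015]
    - [0,0,0.007]
    - [0,0,0.004]
    - [0,0,0]
    - [0,0,0]
    - [0,0,0]
    - [0,0,0]
    - [0,0,0]
    - [0,0,0]
  delta_rot:
    - [0,0,0]
    - [0,0,0]
    - [0,0,0]
    - [0,0,0]
    - [0,0,0]
    - [0,0,0]
    - [0,0,0]
    - [0,0,0]
    - [0,0,0]
    - [0,0,0]
    - [0,0,0]
    - [0,0,0]
    - [0,0,0]
  grip: [0.23,0.23,0.23,0.23,0.23,0.23,0.23,-0.3,-0.3,-0.3,-0.3,-0.3,-0.3]
  squeeze: 40

```text
clock: 4.95
tool_pos: [0.5432, -0.1699, 0.1141]
eef_rot: [0.99, -0.144, 0.001, -0.0]
contact_force: [0.2, 1.0, 5.8]
opening: 0.497
finger_force: 40.0
```

>>> play_rows:
  translation:
    - [0,0,-0.005]
    - [0,0,-0.015]
    - [0,0,-0.03]
    - [0,0,-0.04]
    - [0,0,-0.04]
    - [0,0,-0.036]
    - [-0.015,-0.028,0]
    - [-0.019,-0.036,0]
    - [-0.019,-0.037,0]
    - [-0.019,-0.037,0]
    - [-0.019,-0.037,0]
    - [-0.019,-0.037,0]
    - [-0.019,-0.037,0]
    - [-0.019,-0.037,0]
    - [-0.019,-0.037,0]
    - [-0.017,-0.033,0]
    - [0,0,0]
    - [0,0,0]
    - [0,0,0]
  delta_rot:
    - [0,0,0]
    - [0,0,0]
    - [0,0,0]
    - [0,0,0]
    - [0,0,0]
    - [0,0,0]
    - [0,0,0]
    - [0,0,0]
    - [0,0,0]
    - [0,0,0]
    - [0,0,0]
    - [0,0,0]
    - [0,0,0]
    - [0,0,0]
    - [0,0,0]
    - [0,0,0]
    - [0,0,4.4]
    - [0,0,0]
    - [0,0,0]
  grip: [-0.3,-0.3,-0.3,-0.3,-0.3,-0.3,-0.3,-0.3,-0.3,-0.3,-0.3,-0.3,-0.3,-0.3,-0.3,-0.3,-0.3,-0.3,-0.3]

```text
clock: 7.32
tool_pos: [0.4683, 0.2228, 0.2799]
eef_rot: [0.983, -0.183, 0.0, 0.0]
contact_force: [0.1, 0.5, -4.7]
opening: 0.494
finger_force: 40.0
```

```bash
python3 - <<'E'
from h import *
goto(np.array([.468,.224,.28]),-111)
c=r.get_calibration("wrist");print(c)
im=r.snapshot("wrist");cv2.imwrite("pics/w2r.png",im);cv2.imwrite("pics/w2.png",cv2.convertScaleAbs(cv2.resize(im,(800,600),interpolation=cv2.INTER_CUBIC),alpha=1.3))
for t in("stand","slot_p"):print([(d["point"],d["confidence"]) for d in r.look_for("wrist",t)])
E
```

```text
shift mm [-0.6964 -1.0021 -0.0709] rot deg [ 0.0373 -0.0079 -0.0364] F [ 0.0613  0.49   -4.6633] t 7.325 pos [0.4683 0.2228 0.2799] q [-0.6593  0.5921  0.2026  1.9221 -0.1868  0.6458 -2.2786]
{'intrinsics': array([[292.1981,   0.    , 274.8843],
       [  0.    , 292.1981, 206.2102],
       [  0.    ,   0.    ,   1.    ]]), 'eye': array([0.5295, 0.2001, 0.3618]), 'rotation': array([ 0.0731, -0.105 ,  0.8175, -0.5616])}
[([0.5503, 0.1983, 0.0116], 0.76)]
[([0.553, 0.1959, 0.0108], 0.73)]
```

View pics/w2.png

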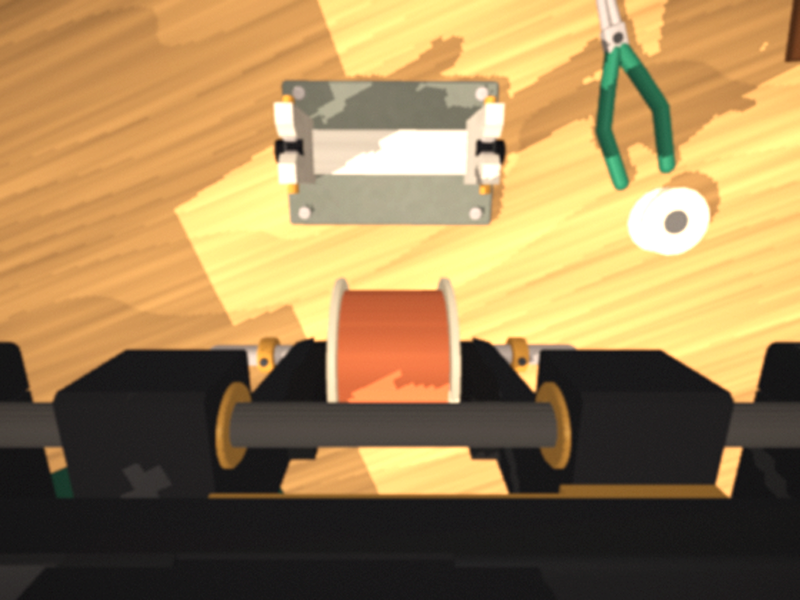

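```bash
python3 - <<'E'
from h import *
T=r.get_calibration("top");c=r.get_calibration("wrist");s=r.get_state()
g=lambda x,y,ox,oy:(ox+(x+.5)/4-.5,oy+(y+.5)/4-.5)
w=lambda x,y:((x+.5)*.7-.5,(y+.5)*.7-.5)
L=tri((T,g(35,97,107,190)),(c,w(289,150)));R_=tri((T,g(266,182,107,190)),(c,w(491,150)))
d=L-R_;print(L,R_,np.linalg.norm(d),(L+R_)/2,np.degrees(np.arctan2(-d[1],-d[0])))
b=np.array([onz(c,w(*p),.014) for p in((299,93),(481,93),(475,213),(305,213))]);print("bolts",b.mean(0),np.degrees(np.arctan2(*(b[1]-b[0])[1::-1])))
for z in(.09,.10,.11,.12):
    p=onz(c,w(289,150),z);q=onz(c,w(491,150),z);print(z,(p+q)/2,np.linalg.norm(p-q))
    print("  outer",np.linalg.norm(onz(c,w(274,118),z)-onz(c,w(505,118),z)))
    for M in((p+q)/2,):goto(np.array([M[0],M[1],.25]),-111)
E
```

```text
[0.5731 0.2526 0.089 ] [0.5288 0.1377 0.0983] 0.1235299765829513 [0.5509 0.1952 0.0937] -111.07193069736218
bolts [0.5519 0.1938 0.014 ] -111.02961229320432
0.09 [0.5498 0.1941 0.09  ] 0.12460473057430893
  outer 0.1399133706728957
shift mm [86.3185 -2.2444 29.8351] rot deg [ 0.0127 -0.004  -0.0618] F [-0.0469  0.7932 -4.8529] t 7.475 pos [0.4685 0.223  0.2798] q [-0.659   0.5924  0.2021  1.9217 -0.187   0.6456 -2.279 ]
0.1 [0.5491 0.1943 0.1   ] 0.120019190711078
  outer 0.13476446231554443
shift mm [85.5444 -2.19   29.8351] rot deg [ 0.0127 -0.004  -0.0618] F [-0.0469  0.7932 -4.8529] t 7.475 pos [0.4685 0.223  0.2798] q [-0.659   0.5924  0.2021  1.9217 -0.187   0.6456 -2.279 ]
0.11 [0.5483 0.1946 0.11  ] 0.11543365084784712
  outer 0.12961555395819316
shift mm [84.7702 -2.1356 29.835 ] rot deg [ 0.0127 -0.004  -0.0618] F [-0.0469  0.7932 -4.8529] t 7.475 pos [0.4685 0.223  0.2798] q [-0.659   0.5924  0.2021  1.9217 -0.187   0.6456 -2.279 ]
0.12 [0.5476 0.1948 0.12  ] 0.11084811098461628
  outer 0.12446664560084192
shift mm [83.996  -2.0812 29.835 ] rot deg [ 0.0127 -0.004  -0.0618] F [-0.0469  0.7932 -4.8529] t 7.475 pos [0.4685 0.223  0.2798] q [-0.659   0.5924  0.2021  1.9217 -0.187   0.6456 -2.279 ]
```

>>> play_rows:
  translation:
    - [0.025,-0.001,0]
    - [0.035,-0.001,0]
    - [0.027,0,0]
    - [0,0,0.03]
    - [0,0,0.03]
    - [0,0,0.005]
    - [0,0,0]
    - [0,0,0]
  delta_rot:
    - [0,0,0]
    - [0,0,0]
    - [0,0,0]
    - [0,0,0]
    - [0,0,0]
    - [0,0,0]
    - [0,0,0]
    - [0,0,0]
  grip: [-0.3,-0.3,-0.3,-0.3,-0.3,-0.3,-0.3,-0.3]

```text
clock: 8.48
tool_pos: [0.5511, 0.1946, 0.216]
eef_rot: [0.983, -0.182, 0.001, -0.001]
contact_force: [-0.8, 0.9, -4.9]
opening: 0.495
finger_force: 40.0
```

```bash
python3 - <<'E'
from h import *
goto(np.array([.5494,.1942,.2]),-111)
f=lambda I,x,y,w,h,W,H:cv2.convertScaleAbs(cv2.resize(I[y:y+h,x:x+w],(W,H),interpolation=cv2.INTER_CUBIC),alpha=1.4)
W=r.snapshot("wrist");T=r.snapshot("top");S=r.snapshot("scene")
for n,I in(("w",W),("t",T),("s",S)):cv2.imwrite(f"pics/{n}3r.png",I)
cv2.imwrite("pics/m3.png",np.vstack([f(W,75,110,400,150,800,300),np.hstack([f(T,107,190,100,75,400,300),f(S,325,100,100,75,400,300)])]))
E
```

```text
shift mm [-1.447   0.9976 15.9779] rot deg [-0.0936 -0.1137 -0.0264] F [-0.8413  0.9189 -4.9217] t 8.475 pos [0.5511 0.1946 0.216 ] q [-0.514   0.7571  0.166   1.7847 -0.1981  0.6134 -2.1682]
```

View pics/m3.png

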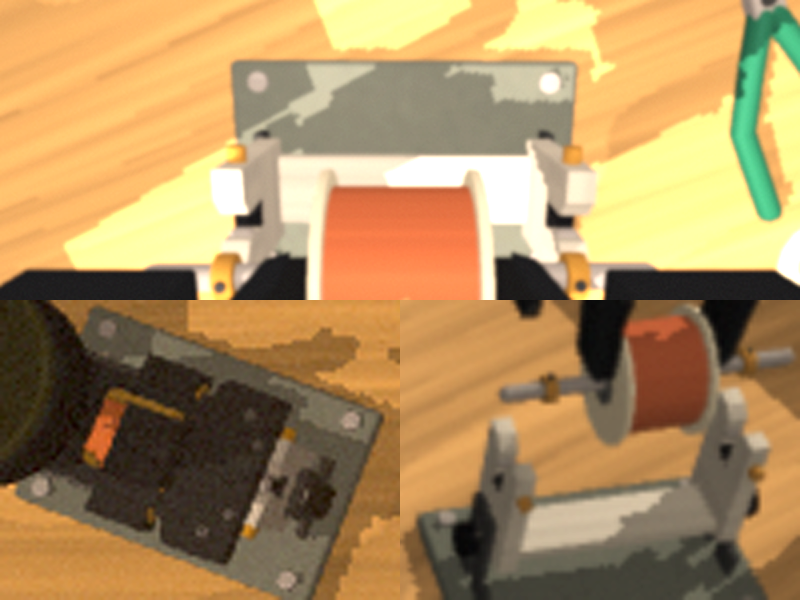

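```bash
python3 - <<'E'
from h import *
c=r.get_calibration("wrist")
for z in(.09,.10,.11):
    M=np.mean([onz(c,(75+u/2,110+225/2),z) for u in(225,582)],0);print(z,M);goto(np.array([M[0],M[1],.2]),-111)
M=np.mean([onz(c,(75+u/2,110+82/2),.014) for u in(257,550)],0);print(M);goto(M,-111)
E
```

```text
0.09 [0.549  0.1945 0.09  ]
shift mm [-1.6035  0.7244 15.6784] rot deg [-0.0677 -0.0804 -0.0179] F [ 0.7164 -0.1091 -4.7508] t 8.625 pos [0.5507 0.1946 0.2157] q [-0.5141  0.7573  0.1658  1.7854 -0.1981  0.6132 -2.1682]
0.1 [0.552  0.1934 0.1   ]
shift mm [ 1.6108  0.6591 15.683 ] rot deg [-0.0677 -0.0804 -0.0179] F [ 0.7164 -0.1091 -4.7508] t 8.625 pos [0.5507 0.1946 0.2157] q [-0.5141  0.7573  0.1658  1.7854 -0.1981  0.6132 -2.1682]
0.11 [0.555  0.1923 0.11  ]
shift mm [ 4.825   0.5937 15.6876] rot deg [-0.0677 -0.0804 -0.0179] F [ 0.7164 -0.1091 -4.7508] t 8.625 pos [0.5507 0.1946 0.2157] q [-0.5141  0.7573  0.1658  1.7854 -0.1981  0.6132 -2.1682]
[0.593  0.1772 0.014 ]
shift mm [ 45.4091   1.3004 201.744 ] rot deg [-0.0677 -0.0804 -0.0179] F [ 0.7164 -0.1091 -4.7508] t 8.625 pos [0.5507 0.1946 0.2157] q [-0.5141  0.7573  0.1658  1.7854 -0.1981  0.6132 -2.1682]
```

>>> play_rows:
  translation:
    - [0,0.0007,0.008]
    - [0,0,0.007]
    - [0,0,0.005]
    - [0,0,0.003]
    - [0,0,0.002]
    - [0,0,0]
  delta_rot:
    - [0,0,0]
    - [0,0,0]
    - [0,0,0]
    - [0,0,0]
    - [0,0,0]
    - [0,0,0]
  grip: [-0.3,-0.3,-0.3,-0.3,-0.3,-0.3]

```text
clock: 9.38
tool_pos: [0.55, 0.1938, 0.1896]
eef_rot: [0.983, -0.182, 0.0, 0.0]
contact_force: [-0.2, 0.5, -5.1]
opening: 0.493
finger_force: 40.0
```

>>> play_rows:
  translation:
    - [0,0,0.002]
    - [0,0,0.002]
    - [0,0,0.002]
    - [0,0,0]
  delta_rot:
    - [0,0,0]
    - [0,0,0]
    - [0,0,0]
    - [0,0,0]
  grip: [-0.3,-0.3,-0.3,-0.3]

```text
clock: 9.88
tool_pos: [0.5499, 0.1937, 0.1835]
eef_rot: [0.983, -0.182, -0.0, 0.0]
contact_force: [0.4, 0.0, -5.2]
opening: 0.494
finger_force: 40.0
```

>>> play_rows:
  translation:
    - [0,0,0.002]
    - [0,0,0.002]
    - [0,0,0]
  delta_rot:
    - [0,0,0]
    - [0,0,0]
    - [0,0,0]
  grip: [-0.3,-0.3,-0.3]

```text
clock: 10.25
tool_pos: [0.5499, 0.1938, 0.1795]
eef_rot: [0.983, -0.182, -0.0, 0.0]
contact_force: [1.0, 0.1, -4.8]
opening: 0.495
finger_force: 40.0
```

```bash
python3 - <<'E'
from h import *
f=lambda I,x,y,w,h,W,H:cv2.convertScaleAbs(cv2.resize(I[y:y+h,x:x+w],(W,H),interpolation=cv2.INTER_CUBIC),alpha=1.4)
W=r.snapshot("wrist");S=r.snapshot("scene")
cv2.imwrite("pics/m4.png",np.vstack([f(W,175,150,200,110,800,300)*1,f(S,325,110,133,50,800,300)]))
E
```

```text
(no output)
```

View pics/m4.png

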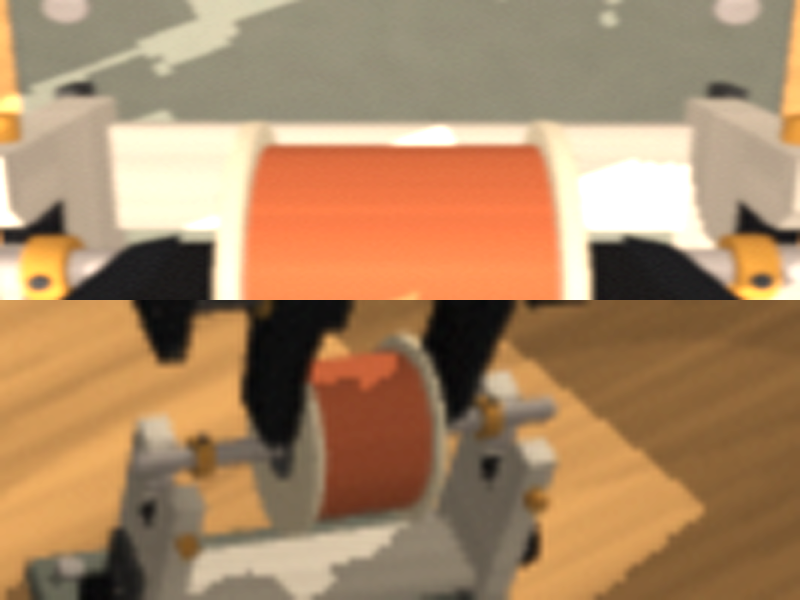

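>>> play_rows:
  translation:
    - [0,0,0.002]
    - [0,0,0.002]
    - [0,0,0.0015]
    - [0,0,0]
  delta_rot:
    - [0,0,0]
    - [0,0,0]
    - [0,0,0]
    - [0,0,0]
  grip: [-0.3,-0.3,-0.3,-0.3]

```text
clock: 10.85
tool_pos: [0.5506, 0.1936, 0.1742]
eef_rot: [0.983, -0.183, 0.001, -0.0]
contact_force: [1.9, -0.3, -4.5]
opening: 0.492
finger_force: 40.0
```

>>> play_rows:
  translation:
    - [0,0,0.0015]
    - [0,0,0.0015]
    - [0,0,0]
  delta_rot:
    - [0,0,0]
    - [0,0,0]
    - [0,0,0]
  grip: [-0.3,-0.3,-0.3]

```text
clock: 11.22
tool_pos: [0.5506, 0.1936, 0.1712]
eef_rot: [0.983, -0.183, 0.001, -0.0]
contact_force: [3.7, -1.1, -5.2]
opening: 0.497
finger_force: 40.0
```

>>> play_rows:
  translation:
    - [0,0,0.001]
    - [0,0,0.001]
    - [0,0,0.001]
    - [0,0,0]
  delta_rot:
    - [0,0,0]
    - [0,0,0]
    - [0,0,0]
    - [0,0,0]
  grip: [-0.3,-0.3,-0.3,-0.3]

```text
clock: 11.72
tool_pos: [0.5508, 0.1937, 0.1686]
eef_rot: [0.983, -0.183, 0.001, -0.0]
contact_force: [4.3, -1.6, 2.9]
opening: 0.493
finger_force: 40.0
```

>>> play_rows:
  translation:
    - [0.0005,0,0]
    - [0.0005,0,0]
    - [0,0,0]
  delta_rot:
    - [0,0,0]
    - [0,0,0]
    - [0,0,0]
  grip: [-0.3,-0.3,-0.3]

```text
clock: 12.1
tool_pos: [0.5511, 0.1937, 0.1683]
eef_rot: [0.983, -0.182, 0.0, -0.0]
contact_force: [3.6, 0.1, 3.7]
opening: 0.496
finger_force: 40.0
```

>>> play_rows:
  translation:
    - [0.0005,0,0]
    - [0.0005,0,0]
    - [0,0,0]
  delta_rot:
    - [0,0,0]
    - [0,0,0]
    - [0,0,0]
  grip: [-0.3,-0.3,-0.3]

```text
clock: 12.48
tool_pos: [0.5514, 0.1935, 0.1681]
eef_rot: [0.983, -0.182, -0.001, -0.0]
contact_force: [2.1, 0.8, 2.5]
opening: 0.494
finger_force: 40.0
```

>>> play_rows:
  translation:
    - [0.0005,0,0.0005]
    - [0,0,0.0005]
    - [0,0,0]
  delta_rot:
    - [0,0,0]
    - [0,0,0]
    - [0,0,0]
  grip: [-0.3,-0.3,-0.3]

```text
clock: 12.85
tool_pos: [0.5517, 0.1932, 0.1668]
eef_rot: [0.983, -0.182, -0.001, 0.0]
contact_force: [1.0, 2.4, 0.0]
opening: 0.496
finger_force: 40.0
```

>>> play_rows:
  translation:
    - [0,0,0.0005]
    - [0,0,0.0005]
    - [0,0,0]
  delta_rot:
    - [0,0,0]
    - [0,0,0]
    - [0,0,0]
  grip: [-0.3,-0.3,-0.3]

```text
clock: 13.22
tool_pos: [0.5518, 0.1929, 0.1657]
eef_rot: [0.983, -0.182, -0.001, 0.0]
contact_force: [1.2, 0.8, -2.1]
opening: 0.496
finger_force: 40.0
```

>>> play_rows:
  translation:
    - [0,0,0.0005]
    - [0,0,0.0005]
    - [0,0,0]
  delta_rot:
    - [0,0,0]
    - [0,0,0]
    - [0,0,0]
  grip: [-0.3,-0.3,-0.3]

```text
clock: 13.6
tool_pos: [0.5519, 0.1927, 0.1648]
eef_rot: [0.983, -0.182, -0.001, 0.0]
contact_force: [-0.2, 1.2, -4.0]
opening: 0.498
finger_force: 40.0
```

>>> play_rows:
  translation:
    - [0,0,0.0005]
    - [0,0,0.0005]
    - [0,0,0]
  delta_rot:
    - [0,0,0]
    - [0,0,0]
    - [0,0,0]
  grip: [-0.3,-0.3,-0.3]

```text
clock: 13.98
tool_pos: [0.5519, 0.1926, 0.1638]
eef_rot: [0.983, -0.182, -0.001, 0.0]
contact_force: [-0.6, 1.2, -4.3]
opening: 0.498
finger_force: 40.0
```

>>> play_rows:
  translation:
    - [0,0,0.0005]
    - [0,0,0.0005]
    - [0,0,0]
  delta_rot:
    - [0,0,0]
    - [0,0,0]
    - [0,0,0]
  grip: [-0.3,-0.3,-0.3]

```text
clock: 14.35
tool_pos: [0.5518, 0.1927, 0.1629]
eef_rot: [0.983, -0.183, -0.001, 0.0]
contact_force: [-1.8, 0.5, -6.4]
opening: 0.496
finger_force: 40.0
```

>>> play_rows:
  translation:
    - [0,0,0.0005]
    - [0,0,0.0005]
    - [0,0,0]
  delta_rot:
    - [0,0,0]
    - [0,0,0]
    - [0,0,0]
  grip: [-0.3,-0.3,-0.3]

```text
clock: 14.72
tool_pos: [0.5519, 0.1928, 0.162]
eef_rot: [0.983, -0.182, -0.0, 0.0]
contact_force: [-2.5, 0.4, -4.6]
opening: 0.493
finger_force: 40.0
```

>>> play_rows:
  translation:
    - [0,0,0.0005]
    - [0,0,0.0005]
    - [0,0,0]
  delta_rot:
    - [0,0,0]
    - [0,0,0]
    - [0,0,0]
  grip: [-0.3,-0.3,-0.3]

```text
clock: 15.1
tool_pos: [0.5521, 0.1928, 0.1617]
eef_rot: [0.983, -0.182, -0.0, 0.0]
contact_force: [-4.9, 0.9, 4.5]
opening: 0.498
finger_force: 40.0
```

>>> play_rows:
  translation:
    - [0,0,0.0005]
    - [0,0,0.0005]
    - [0,0,0]
  delta_rot:
    - [0,0,0]
    - [0,0,0]
    - [0,0,0]
  grip: [-0.3,-0.3,-0.3]

```text
clock: 15.48
tool_pos: [0.5521, 0.1927, 0.1616]
eef_rot: [0.983, -0.183, -0.0, -0.0]
contact_force: [-7.1, 0.4, 11.3]
opening: 0.493
finger_force: 40.0
```

>>> play_rows:
  translation:
    - [-0.0005,0,-0.0005]
    - [-0.0005,0,-0.0003]
    - [0,0,0]
  delta_rot:
    - [0,0,0]
    - [0,0,0]
    - [0,0,0]
  grip: [-0.3,-0.3,-0.3]

```text
clock: 15.85
tool_pos: [0.5519, 0.1928, 0.1617]
eef_rot: [0.983, -0.183, 0.001, 0.0]
contact_force: [-3.9, -0.4, 8.4]
opening: 0.495
finger_force: 40.0
```

```bash
python3 - <<'E'
from h import *
s=r.get_state();print(s["contact_force"],s["moment"],s["tool_pos"])
f=lambda I,x,y,w,h,W,H:cv2.convertScaleAbs(cv2.resize(I[y:y+h,x:x+w],(W,H),interpolation=cv2.INTER_CUBIC),alpha=1.4)
S=r.snapshot("scene");c=r.get_calibration("scene")
cv2.imwrite("pics/m5.png",f(S,325,105,107,80,800,600))
Y=np.array([np.cos(np.radians(69)),np.sin(np.radians(69)),0]);C=s["tool_pos"]*[1,1,0]
for k in(-.074,-.06,.06,.074):
  for z in(.0886,.0966,.1066):print(k,z,(proj(c,C+Y*k+[0,0,z])[0]-[325,105])*7.5)
E
```

```text
[-3.9462 -0.3907  8.3711] [-0.6538  1.1799 -0.1061] [0.5519 0.1928 0.1617]
-0.074 0.0886 [153.3256 289.8492]
-0.074 0.0966 [157.5621 267.9203]
-0.074 0.1066 [162.9499 240.0316]
-0.06 0.0886 [204.0537 282.943 ]
-0.06 0.0966 [208.6695 261.008 ]
-0.06 0.1066 [214.5394 233.1125]
0.06 0.0886 [630.2271 224.9233]
0.06 0.0966 [637.9637 202.9454]
0.06 0.1066 [647.7997 175.0039]
0.074 0.0886 [678.9615 218.2885]
0.074 0.0966 [687.0476 196.3067]
0.074 0.1066 [697.3274 168.3613]
```

View pics/m5.png

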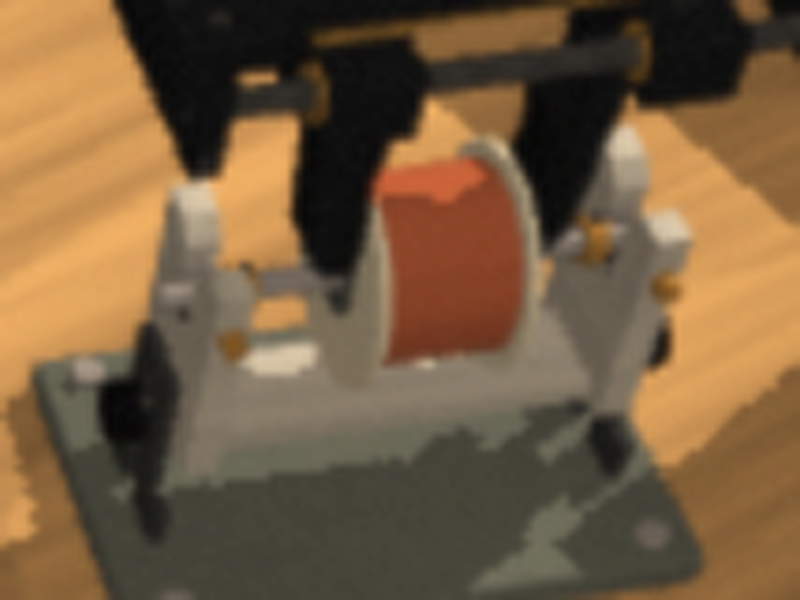

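>>> play_rows:
  translation:
    - [-0.0005,0,0.0004]
    - [0,0,0.0004]
    - [0,0,0.0003]
    - [0,0,0]
    - [0,0,0]
  delta_rot:
    - [0,0,0]
    - [0,0,0]
    - [0,0,0]
    - [0,0,0]
    - [0,0,0]
  grip: [-0.3,-0.3,-0.3,-0.3,-0.3]

```text
clock: 16.52
tool_pos: [0.5518, 0.1928, 0.1616]
eef_rot: [0.983, -0.183, 0.001, -0.0]
contact_force: [-4.2, -1.6, 14.1]
opening: 0.493
finger_force: 40.0
```

```bash
python3 - <<'E'
from h import *
s=r.get_state();Rt=Rot.from_quat(s["eef_rot"]);print(s["contact_force"],s["moment"],Rt.inv().apply(s["moment"]));goto(np.array([.5519,.1928,.16]),-111)
E
```

```text
[-4.168  -1.6058 14.0822] [-0.8675  1.5312 -0.069 ] [-1.3598 -1.1172  0.0668]
shift mm [ 0.0769 -0.0159  1.5595] rot deg [-0.0386 -0.1228 -0.0577] F [-4.168  -1.6058 14.0822] t 16.525 pos [0.5518 0.1928 0.1616] q [-0.4947  0.8401  0.1384  1.8129 -0.2134  0.501  -2.1527]
```

>>> play_rows:
  translation:
    - [-0.0003,0,-0.0005]
    - [-0.0003,0,-0.0005]
    - [0,0,-0.0004]
    - [0,0,0]
    - [0,0,0]
  delta_rot:
    - [0,0,0]
    - [0,0,0]
    - [0,0,0]
    - [0,0,0]
    - [0,0,0]
  grip: [-0.3,-0.3,-0.3,-0.3,-0.3]

```text
clock: 17.15
tool_pos: [0.5516, 0.1929, 0.1617]
eef_rot: [0.983, -0.183, 0.001, 0.0]
contact_force: [-1.0, -1.8, 5.8]
opening: 0.498
finger_force: 40.0
```

```bash
python3 - <<'E'
from h import *
s=r.get_state();Rt=Rot.from_quat(s["eef_rot"]);print(s["contact_force"],s["moment"],s["tool_pos"])
E
```

```text
[-0.952  -1.8118  5.7564] [-1.077   0.3409  0.0003] [0.5516 0.1929 0.1617]
```

>>> play_rows:
  translation:
    - [0,0,-0.0003]
    - [0,0,0]
    - [0,0,0]
    - [0,0,0]
  delta_rot:
    - [-0.25,0,0]
    - [-0.25,0,0]
    - [0,0,0]
    - [0,0,0]
  grip: [-0.3,-0.3,-0.3,-0.3]

```text
clock: 17.65
tool_pos: [0.5515, 0.1937, 0.1618]
eef_rot: [0.983, -0.183, 0.0, 0.004]
contact_force: [2.4, -2.4, 1.2]
opening: 0.494
finger_force: 40.0
```

```bash
python3 - <<'E'
from h import *
s=r.get_state();Rt=Rot.from_quat(s["eef_rot"]);print(s["contact_force"],s["moment"]);goto(s["tool_pos"],-111)
E
```

```text
[ 2.4093 -2.4129  1.2468] [-0.2604 -0.7024 -0.2073]
shift mm [0. 0. 0.] rot deg [ 0.4236 -0.1313 -0.0615] F [ 2.4093 -2.4129  1.2468] t 17.65 pos [0.5515 0.1937 0.1618] q [-0.5032  0.8415  0.1463  1.809  -0.2104  0.5094 -2.159 ]
```

>>> play_rows:
  translation:
    - [0,0,0]
    - [0,0,0]
    - [0,0,0]
    - [0,0,0]
  delta_rot:
    - [0.2,0,0]
    - [0,0,0]
    - [0,0,0]
    - [0,0,0]
  grip: [0.05,0.1,0.14,0.14]

```text
clock: 18.15
tool_pos: [0.5501, 0.1939, 0.1615]
eef_rot: [0.983, -0.182, -0.001, 0.003]
contact_force: [-0.4, 0.5, 0.7]
opening: 0.569
finger_force: 0.0
```

>>> play_rows:
  translation:
    - [0,0,-0.003]
    - [0,0,-0.008]
    - [0,0,-0.02]
    - [0,0,-0.04]
    - [0,0,-0.06]
    - [-0.04,0,-0.03]
    - [-0.04,0,0]
    - [-0.02,0,0]
    - [0,0,0]
    - [0,0,0]
  delta_rot:
    - [0.2,0,0]
    - [0,0,0]
    - [0,0,0]
    - [0,0,0]
    - [0,0,0]
    - [0,0,0]
    - [0,0,0]
    - [0,0,0]
    - [0,0,0]
    - [0,0,0]
  grip: [0.14,0.14,0.14,0.14,0.14,0.14,0.14,0.14,0.14,0.14]

```text
clock: 19.4
tool_pos: [0.4582, 0.2293, 0.323]
eef_rot: [0.983, -0.183, 0.001, 0.001]
contact_force: [0.0, -0.4, -0.2]
opening: 0.572
finger_force: 0.0
```

```bash
python3 - <<'E'
from h import *
s=r.get_state();print(s["contact_force"],s["moment"],s["tool_pos"])
f=lambda I,x,y,w,h,W,H:cv2.convertScaleAbs(cv2.resize(I[y:y+h,x:x+w],(W,H),interpolation=cv2.INTER_CUBIC),alpha=1.4)
S=r.snapshot("scene");W=r.snapshot("wrist")
for n,I in(("s6",S),("w6",W)):cv2.imwrite(f"pics/{n}r.png",I)
cv2.imwrite("pics/m6.png",np.hstack([f(S,325,105,100,75,480,360),cv2.resize(f(W,180,40,190,213,321,360),(320,360))]))
E
```

```text
[ 0.0018 -0.3931 -0.2433] [ 0.0528 -0.0242  0.0556] [0.4582 0.2293 0.323 ]
```

View pics/m6.png

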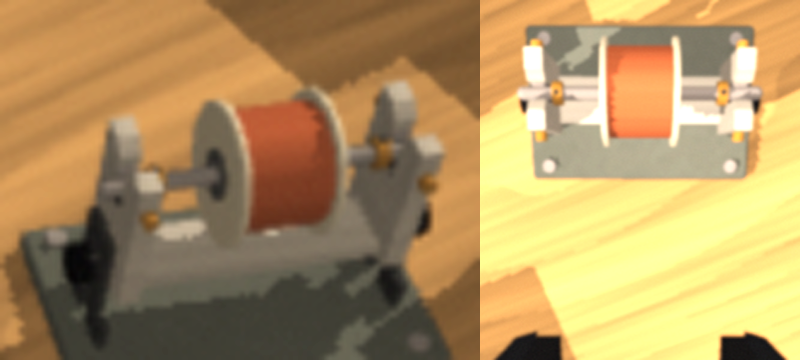

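```bash
python3 - <<'E'
from h import *
T=r.get_calibration("top");S=r.get_calibration("scene")
g=lambda x,y,ox,oy:(ox+(x+.5)/4-.5,oy+(y+.5)/4-.5)
for a,b in(((447,65),(757,372)),((420,125),(735,328)),((678,150),(525,400)),((651,210),(503,358))):
    u=g(a[0]-400,a[1],107,190);v=g(b[0]-400,b[1]-300,325,118);P=tri((T,u),(S,v));print(P,proj(T,P)-u,proj(S,P)-v)
M=np.array([.5515,.1935,0]);Y=np.array([np.cos(np.radians(69)),np.sin(np.radians(69)),0]);X=np.array([Y[1],-Y[0],0])
I={"s":cv2.imread("pics/scene0.png"),"t":cv2.imread("pics/top0.png")}
def panel(n,c,ox,oy,k=8):
    im=cv2.convertScaleAbs(cv2.resize(I[n][oy:oy+37,ox:ox+50],(400,300),interpolation=cv2.INTER_CUBIC),alpha=1.5)
    def poly(P,col):
        p=(proj(c,np.array(P))-[ox,oy]+.5)*8;cv2.polylines(im,[np.int32(np.round(p))],True,col,1,cv2.LINE_AA)
    poly([M+X*a+Y*b+[0,0,.012] for a,b in((.055,.084),(.055,-.084),(-.055,-.084),(-.055,.084))],(255,0,0))
    for z,col in((.1065,(0,255,0)),(.0985,(0,0,255))):
        for sy in(1,-1):
            for sx in(1,-1):poly([M+X*sx*a+Y*sy*b+[0,0,z] for a,b in((.011,.055),(.011,.065),(.022,.065),(.022,.055))],col)
    return im
cv2.imwrite("pics/ov.png",np.vstack([np.hstack([panel("s",S,330,120),panel("s",S,385,110)]),np.hstack([panel("t",T,105,195),panel("t",T,155,218)])]))
E
```

```text
[0.5879 0.2435 0.1012] [[-0.0996 -0.0734]] [[-0.1213  0.0197]]
[0.5589 0.2552 0.1021] [[-0.1502 -0.108 ]] [[-0.1763  0.0295]]
[0.545  0.131  0.1041] [[-0.1015 -0.0682]] [[-0.1209  0.0144]]
[0.5158 0.1424 0.1028] [[0.5154 0.3365]] [[ 0.5913 -0.074 ]]
```

View pics/ov.png

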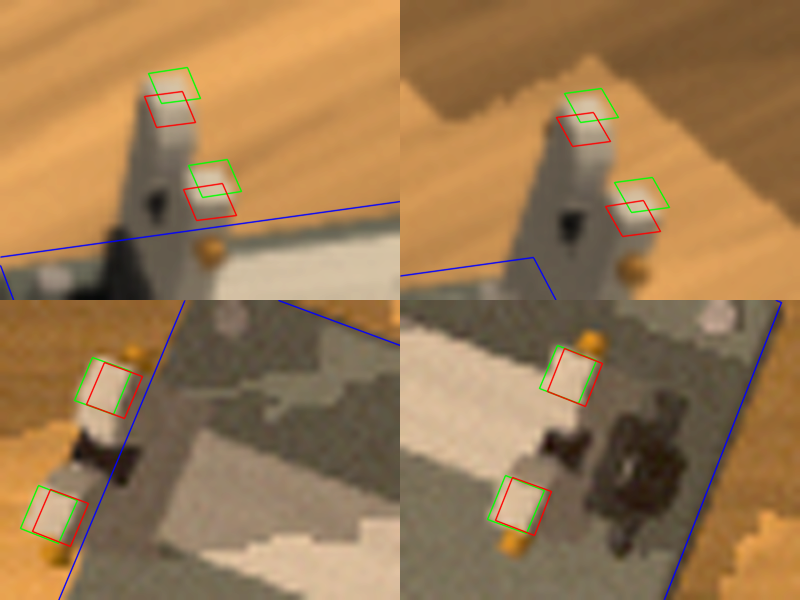

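```bash
python3 -c "
from plant import r
print(r.finish_job())"
```

```text
the job is handed in; nothing more can be done
None
```

The orange reel is off the cradle and down in both stand slots, released, with the gripper clear. I handed the job in at about 20 s. Two checks say it sits on the slot floors: it held still under about 19 N, the highest stand load I measured, and the camera view puts the axle about 18 mm below the cheek tops.

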